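# Put the bulbs away in the storage box

## Task

Pick up the scoop with the bulbs in it and tip all six bulbs out of it into the open storage box, spilling none on the bench. Then set the empty scoop back down flat on the bench and shut the box's lid fully. Leave the other things on the bench where they are.

Things in the scene. Friction and masses are not known exactly. Their poses are not given: they have to be found in the camera images.
- box: Fixed plain plywood storage box with a hinged lid: 130 (x) x 160 (y) x 80 mm high outside, walls and floor 6 mm. Origin: centre of its underside; z up. The lid's hinge runs along y on the rim at its +x side.
- lid (a joint): Hinge of the box's lid (plywood plate 8 mm thick that just covers the box): 0 = shut flat on the rim, grows as it opens upward and away to the box's +x; 1.57 = standing upright. The hinge is stiff: the lid stays where it is left. It starts open (1.45 to 1.75).
- lid_hinge (a point): Point on the lid's hinge line, at the middle of its length (on the box's +x rim). Axes of the lid: from here the lid reaches 130 mm along its own -x to its free edge.
- lid_handle (a point): Grip point of the small dark wooden knob on the lid's outer face, near the free edge, mid-width.
- scoop: Loose aluminium scoop holding six bulbs, 197 x 70 x 61 mm, about 0.2 kg in all. Origin: underside, below the middle of its flat 84 mm floor; +x to its mouth, z up. Walls 3 mm: sides 46 high, back (x -40) 50 high; the front ramps up at 25 degrees to the pouring lip. Wooden handle 85 long, 20 wide, 26 high, straight back from the back wall (x -42 to -127), centre line at z 48.
- scoop_grip (a point): Middle of the scoop's handle (85 mm behind the scoop's origin, 48 mm up); axes as the scoop's.
- scoop_lip (a point): Middle of the scoop's pouring lip (70 mm ahead of the scoop's origin, 17 mm up); axes as the scoop's.
- bulb0: Loose brown flower bulb, 26 mm across, 32 mm high, starting in the scoop. Origin: centre of its base; z towards its tip.
- bulb1: Loose brown flower bulb, 26 mm across, 32 mm high, starting in the scoop. Origin: centre of its base; z towards its tip.
- bulb2: Loose brown flower bulb, 26 mm across, 32 mm high, starting in the scoop. Origin: centre of its base; z towards its tip.
- bulb3: Loose brown flower bulb, 26 mm across, 32 mm high, starting in the scoop. Origin: centre of its base; z towards its tip.
- bulb4: Loose brown flower bulb, 26 mm across, 32 mm high, starting in the scoop. Origin: centre of its base; z towards its tip.
- bulb5: Loose brown flower bulb, 26 mm across, 32 mm high, starting in the scoop. Origin: centre of its base; z towards its tip.
- sieve: Bystander: round lime-green plastic sieve, 200 mm across, 55 high. Origin: centre of its underside.
- pots: Bystander: two clay pots stacked one in the other, 106 mm across the rims, together 128 high. Origin: centre of the underside.
- mister: Bystander: yellow plastic plant mister, 84 mm across, 165 high. Origin: centre of its underside.
- widger: Bystander: flat stainless widger lying on the bench, 210 x 26 x 6 mm. Origin: middle of its underside.
- dibber: Bystander: wooden dibber with a steel tip lying on the bench between box and scoop, 205 x 22 x 22 mm. Origin: about the middle of its underside; long along x.
Mind the look-alikes: they are no part of the job. Leave any turquoise look-alike of the box alone.

How it is judged (in metres and radians):
On the way, in this order (a step that is already met when the one before it is completed fails the run):
1. the scoop is lifted clear of the bench with all six bulbs in it (height (world z) of scoop above 0.04 m and distance between each of bulb0, bulb1, bulb2, bulb3, bulb4, bulb5 and scoop below 0.09 m), for 0.1 s.
2. all six bulbs are in the box while the scoop is still held up off the bench (its origin more than 30 mm above it) (x of bulb0 in the frame of box between -0.062 and 0.062 m and y of bulb0 in the frame of box between -0.077 and 0.077 m and z of bulb0 in the frame of box between 0 and 0.08 m and x of bulb1 in the frame of box between -0.062 and 0.062 m and y of bulb1 in the frame of box between -0.077 and 0.077 m and z of bulb1 in the frame of box between 0 and 0.08 m and x of bulb2 in the frame of box between -0.062 and 0.062 m and y of bulb2 in the frame of box between -0.077 and 0.077 m and z of bulb2 in the frame of box between 0 and 0.08 m and x of bulb3 in the frame of box between -0.062 and 0.062 m and y of bulb3 in the frame of box between -0.077 and 0.077 m and z of bulb3 in the frame of box between 0 and 0.08 m and x of bulb4 in the frame of box between -0.062 and 0.062 m and y of bulb4 in the frame of box between -0.077 and 0.077 m and z of bulb4 in the frame of box between 0 and 0.08 m and x of bulb5 in the frame of box between -0.062 and 0.062 m and y of bulb5 in the frame of box between -0.077 and 0.077 m and z of bulb5 in the frame of box between 0 and 0.08 m and height (world z) of scoop above 0.03 m), for 0.1 s.
At the end, for the whole second after the job is handed in: All six bulbs lie inside the box, its lid is shut (joint under 0.05 rad), and the scoop stands level (within 0.08 rad) on the bench itself (underside within 8 mm of the bench top), released and at rest (x of bulb0 in the frame of box between -0.062 and 0.062 m and y of bulb0 in the frame of box between -0.077 and 0.077 m and z of bulb0 in the frame of box between 0 and 0.08 m and x of bulb1 in the frame of box between -0.062 and 0.062 m and y of bulb1 in the frame of box between -0.077 and 0.077 m and z of bulb1 in the frame of box between 0 and 0.08 m and x of bulb2 in the frame of box between -0.062 and 0.062 m and y of bulb2 in the frame of box between -0.077 and 0.077 m and z of bulb2 in the frame of box between 0 and 0.08 m and x of bulb3 in the frame of box between -0.062 and 0.062 m and y of bulb3 in the frame of box between -0.077 and 0.077 m and z of bulb3 in the frame of box between 0 and 0.08 m and x of bulb4 in the frame of box between -0.062 and 0.062 m and y of bulb4 in the frame of box between -0.077 and 0.077 m and z of bulb4 in the frame of box between 0 and 0.08 m and x of bulb5 in the frame of box between -0.062 and 0.062 m and y of bulb5 in the frame of box between -0.077 and 0.077 m and z of bulb5 in the frame of box between 0 and 0.08 m and value of joint lid below 0.05 rad and angle between scoop's own z axis and vertical below 0.08 rad and height (world z) of scoop between -0.005 and 0.008 m and linear speed of scoop below 0.02 m/s); the robot touches nothing.
It fails at once if a bulb lies on the bench, outside the box and away from the scoop ((height (world z) of bulb0 below 0.02 m and distance between bulb0 and scoop above 0.1 m and (x of bulb0 in the frame of box above 0.07 m or x of bulb0 in the frame of box below -0.07 m or y of bulb0 in the frame of box above 0.085 m or y of bulb0 in the frame of box below -0.085 m)) or (height (world z) of bulb1 below 0.02 m and distance between bulb1 and scoop above 0.1 m and (x of bulb1 in the frame of box above 0.07 m or x of bulb1 in the frame of box below -0.07 m or y of bulb1 in the frame of box above 0.085 m or y of bulb1 in the frame of box below -0.085 m)) or (height (world z) of bulb2 below 0.02 m and distance between bulb2 and scoop above 0.1 m and (x of bulb2 in the frame of box above 0.07 m or x of bulb2 in the frame of box below -0.07 m or y of bulb2 in the frame of box above 0.085 m or y of bulb2 in the frame of box below -0.085 m)) or (height (world z) of bulb3 below 0.02 m and distance between bulb3 and scoop above 0.1 m and (x of bulb3 in the frame of box above 0.07 m or x of bulb3 in the frame of box below -0.07 m or y of bulb3 in the frame of box above 0.085 m or y of bulb3 in the frame of box below -0.085 m)) or (height (world z) of bulb4 below 0.02 m and distance between bulb4 and scoop above 0.1 m and (x of bulb4 in the frame of box above 0.07 m or x of bulb4 in the frame of box below -0.07 m or y of bulb4 in the frame of box above 0.085 m or y of bulb4 in the frame of box below -0.085 m)) or (height (world z) of bulb5 below 0.02 m and distance between bulb5 and scoop above 0.1 m and (x of bulb5 in the frame of box above 0.07 m or x of bulb5 in the frame of box below -0.07 m or y of bulb5 in the frame of box above 0.085 m or y of bulb5 in the frame of box below -0.085 m))).
It fails at once if one of the bystanders (sieve, pots, mister, widger, dibber) is moved by more than 30 mm (distance of any of sieve, pots, mister, widger, dibber from where it was at the start of the episode above 0.03 m).
It also fails if it takes over 72 s, if anything falls off the work surface, if the arm or the gripper's body presses on something with over 40 N, if the wrist force passes 120 N, or if a joint passes its speed limit or range.

## Robot

A 6-joint arm with a two-finger parallel gripper is mounted at the origin on the work surface. World frame = base frame: x ahead of the robot, y to its left, z up, the work surface at z = 0. Lengths are in mm, angles in degrees, forces in N, time in s.
With the tool pointing down it reaches from about 375 to 975 mm from the base axis. Payload 3.8 kg.
Tool frame: the origin (TCP) lies at the very end of the fingers, on their centre line; the grasp point (between the pads) lies 19 mm behind it; z points along the fingers, y is the line along which they close (so a half turn about z gives the same grasp; the last joint's range is limited). The gripper opens to 88 mm and grips with 3 to 60 N. Pads are 18 mm wide; open, the fingers measure 123 mm over their backs; the gripper's body (75 mm by 187 mm) begins 45 mm behind the grasp point.
Start: joints at [-73.505, 15.12, 91.902, -0, 72.978, -2.114], TCP at [215.4, -639.704, 238.706] pointing down, gripper open.
Joint ranges: [-150.88, 150.88], [-54.13, 125.18], [17.81, 147.31], [-75.09, 255.09], [0, 152.58], [-146.25, 146.25]. Speed limits (degrees/s): [147.25, 147.25, 180, 180, 180, 180].

## Interface

Orientations are given as [roll, pitch, yaw] about the fixed x, y, z axes, in that order (R = Rz(yaw) Ry(pitch) Rx(roll)).
In Python, from plant import state, read_camera, get_calibration, hand_in gives the robot as it stands.
- The arm moves only by the tool apply_moves, never from a script. Its argument "deltas" is a list of rows, each an object with "dp": the shift along the tool's x, y, z in cm, a list of three; "turn": the turn, a rotation vector about the tool's x, y, z in degrees, a list of three. A call has 1 to 12 rows; each row shifts and turns the commanded pose from where the row before left it, along the tool's axes as they then stand; what a row does not reach is not made up. A row lasts 1/8 s, in which the tool goes at most 62.5 mm and 10.7 degrees, less where a joint would pass 70% of its speed; a pose out of reach is approached as far as the arm can. A call is refused whole if a number of a shift passes 6.25 or a number of a turn 10.7, either way. A call with a gripper value outside its range is refused whole. "claw" is the finger opening in cm, from 0 to 8.81, set as the call begins (left out, the last holds). The fingers move at their own pace and stop on an object; the grip force is fixed at half the most. Time passes only in rows, so rows that do not move let the fingers close. It gives the time, the measured TCP pose, the force, the opening and the grip force at its end, in the units of the state.
- state(): the state, without advancing time (a new reading comes with each control period).
- read_camera(name): name is "side" or "top" or "wrist"; returns the picture (384x512x3 uint8, red, green, blue); there is no depth.
- get_calibration(name): a dict with "vfov" (degrees; the focal length in pixels is half the picture's height over the tangent of half this angle, whatever the lens; pixels are square), "cx", "cy" (the principal point, pixels), "origin" and "attitude" of the camera in the world. Camera axes: x right, y down, z forward; pixel columns grow to the right and rows downward; lengths in mm; the calibration is good to about 2 mm. A picture is of the moment at which its call begins: read the wrist's pose just before it. get_calibration takes no time and is no camera call; for the wrist camera it gives the pose at the moment of the call.
- hand_in(): hands the job in; it is judged then, once.
The state is a dict: "clock": time; "qpos": joint angles; "qvel": joint speeds; "joint_torque": joint torques, N m; "ee_pos": TCP position; "tcp_rot": TCP orientation; "force": force on the tool from outside, world axes, zero at the start; "torque": the same for the moment, N m; "grip_width": finger opening in mm; "grasp_force": force on a finger pad.
Only numpy, scipy, OpenCV 4.12 (cv2) and the standard library are available. Lean on these libraries where they do the work, as an engineer would, in place of code of your own. Each camera call takes 0.05 s, during which the arm holds its last target. There are 200 camera calls.

## Working session

There is one attempt and no reset: what is moved stays moved. The work goes in short steps, Python scripts to look and compute and a tool call to move; the robot and the scene stay as the last step left them, time stands still between calls to the robot, and variables do not carry over. Pictures are saved under pics/ and viewed, at most 10 in all, crops included, and the job is handed in when it is done.

Besides the shell and the picture viewer there is one more tool, called after "Request:" as name(argument=value, ...), one argument or row to a line, values as JSON. apply_moves: Moves the arm, as the interface text tells. Its arguments: {"type":"object","properties":{"deltas":{"type":"array","items":{"type":"object","properties":{"dp":{"type":"array","items":{"type":"number"}},"turn":{"type":"array","items":{"type":"number"}}}}},"claw":{"type":"number"}},"required":["deltas"]}

```bash
mkdir -p pics; python3 - <<'E'
from plant import *
import cv2
s=state();print(s)
for n in("top","side"):
    im=read_camera(n);c=get_calibration(n);print(n,c)
    cv2.imwrite(f"pics/{n}0.png",cv2.cvtColor(im,cv2.COLOR_RGB2BGR))
E
```

```text
{'clock': 0.0, 'qpos': array([-7.35045392e+01,  1.51702588e+01,  9.19800591e+01,  2.46887090e-04,
        7.29773057e+01, -2.11569025e+00]), 'qvel': array([ 0.03614436, -0.02309678, -0.05852702, -0.00626106, -0.05808118,
        0.01887538]), 'joint_torque': array([ 1.96094210e-03, -5.02107561e+01, -3.56868804e+01,  7.30200391e-02,
        2.93104118e-02, -1.57032528e-04]), 'ee_pos': array([ 215.20542887, -639.033058  ,  237.38632646]), 'tcp_rot': array([-1.79872472e+02, -4.94727214e-03,  1.86110730e+01]), 'force': array([0.54843265, 0.42263245, 1.59554255]), 'torque': array([-0.07087384,  0.00520006,  0.00206065]), 'grasp_force': 0.0, 'grip_width': 87.61893095830202}
top {'vfov': 42.80380729983295, 'cx': 249.14902474141567, 'cy': 186.66139428793306, 'origin': array([ 209.58438671,   -8.8069179 , 1716.81883625]), 'attitude': array([-167.37963303,   -0.18774067,  -90.44765357])}
side {'vfov': 52.67694999955278, 'cx': 259.4134292959537, 'cy': 193.75002699109, 'origin': array([  487.32035756, -1030.48473229,   732.56797103]), 'attitude': array([-122.39844177,    0.41995639,   -4.93403201])}
```

View pics/top0.png

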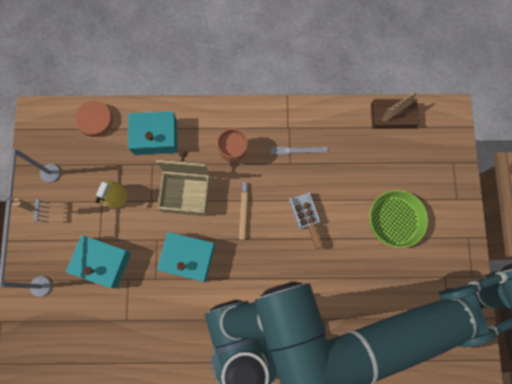

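View pics/side0.png

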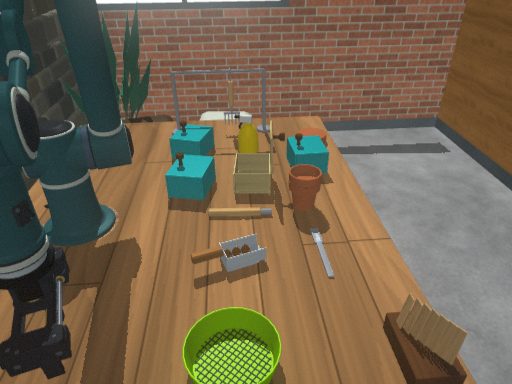

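The top view shows the open plywood box at (184,190), its lid up along the top edge. The look-alikes are turquoise boxes at (152,132), (98,262) and (187,257). The scoop is at (307,213) with its handle towards (318,243). The only other box-like thing is the brown block at (395,112). I choose the plywood box and check it in a close crop.

```bash
cat > h.py <<'E'
from plant import *
import cv2, numpy as np
from scipy.spatial.transform import Rotation as R
def rot(a): return R.from_euler('xyz',a,degrees=True)
def cal(n):
    c=get_calibration(n); c['f']=192/np.tan(np.radians(c['vfov']/2)); c['R']=rot(c['attitude']).as_matrix(); return c
def ray(c,u,v):
    d=c['R']@np.array([(u-c['cx'])/c['f'],(v-c['cy'])/c['f'],1]); return d
def at(c,u,v,z):
    d=ray(c,u,v); o=np.array(c['origin']); return o+d*(z-o[2])/d[2]
def proj(c,p):
    q=c['R'].T@(np.array(p)-c['origin']); return q[:2]/q[2]*c['f']+[c['cx'],c['cy']]
def rp(T): return np.round(T,1)
E
python3 - <<'E'
from h import *
c=cal("top")
im=cv2.imread("pics/top0.png")
a=cv2.resize(im[150:222,150:246],None,fx=8,fy=8,interpolation=cv2.INTER_CUBIC)[:, :]
b=cv2.resize(im[184:254,280:330],None,fx=8,fy=8,interpolation=cv2.INTER_CUBIC)
a=cv2.resize(im[152:217,152:214],None,fx=6.4,fy=6.4,interpolation=cv2.INTER_CUBIC)
b=cv2.resize(im[187:252,277:339],None,fx=6.4,fy=6.4,interpolation=cv2.INTER_CUBIC)
cv2.imwrite("pics/crop1.png",np.hstack([a,b]))
for n,u,v,z in [("box",184,192,80),("scoop",305,210,40),("handle",317,238,48),("dib1",245,184,15),("dib2",243,238,15)]: print(n,rp(at(c,u,v,z)))
E
```

```text
box [558.9 205.5  80. ]
scoop [ 500.6 -210.5   40. ]
handle [ 402.  -247.3   48. ]
dib1 [600.4  -2.6  15. ]
dib2 [407.7   5.5  15. ]
```

View pics/crop1.png

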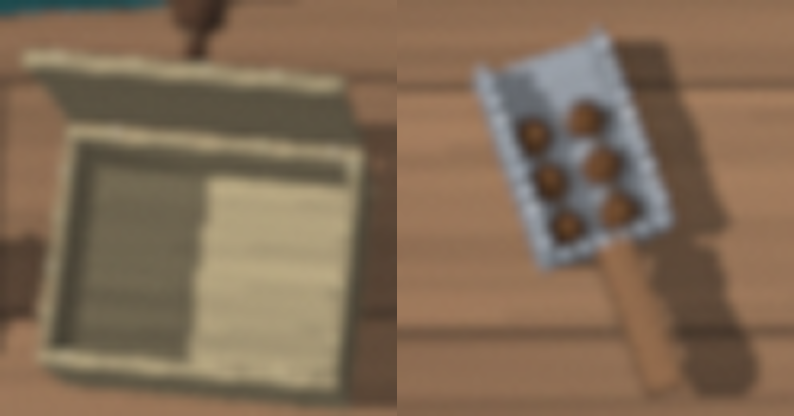

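The crop confirms the plain plywood box, with rim corners at crop (72,128), (362,148), (340,392) and (42,360). The scoop holds six bulbs, its mouth towards crop (540,50) and its handle ending at (660,392).

```bash
cat >> h.py <<'E'
from scipy.optimize import least_squares
def fit(c,obj,pix,x0):
    "planar pose x,y,yaw(deg) from object points"
    obj=np.array(obj,float);pix=np.array(pix,float)
    def res(p):
        P=rot([0,0,p[2]]).apply(obj)+[p[0],p[1],0]
        return np.concatenate([proj(c,q)-w for q,w in zip(P,pix)])
    r=least_squares(res,x0); return r.x,r.fun.reshape(-1,2)
E
python3 - <<'E'
from h import *
c=cal("top")
q=lambda u,v,ox,oy:((u+.5)/6.4-.5+ox,(v+.5)/6.4-.5+oy)
B=[q(*p,152,152) for p in [(72,128),(362,148),(340,392),(42,360)]]
x,r=fit(c,[(65,80,80),(65,-80,80),(-65,-80,80),(-65,80,80)],B,[560,200,0]);print("box",rp(x),rp(r))
S=[q(u-397,v,277,187) for u,v in [(482,68),(600,30),(675,222),(545,268),(660,392)]]
x,r=fit(c,[(44,35,46),(44,-35,46),(-41,-35,48),(-41,35,48),(-127,0,58)],S,[500,-210,20]);print("scoop",rp(x),rp(r))
for p in [(-85,0,48),(70,0,17)]: print(rp(rot([0,0,x[2]]).apply(p)+[x[0],x[1],0]))
s=state();w=cal("wrist");print(rp(w['origin']),w['attitude'],s['ee_pos'],w['vfov'])
E
```

```text
box [560.4 207.4  -5.3] [[-0.3 -0.3]
 [ 0.6  0.4]
 [ 0.1 -0.6]
 [-0.3  0.5]]
scoop [ 497.3 -208.5   17.2] [[ 1.1  4.5]
 [ 1.8  4.5]
 [-1.8 -2.6]
 [-0.7 -3.7]
 [-0.4 -2.5]]
[ 416.1 -233.6   48. ]
[ 564.2 -187.9   17. ]
[ 293.  -613.3  382.9] [ 1.61887957e+02  1.45347308e-01 -7.13430003e+01] [ 215.21367629 -639.08215899  237.49603881] 69.2338411163806
```

Request:
apply_moves(
  deltas=[
    {"dp": [2.6, -2.7, 0.2]},
    {"dp": [2.6, -2.7, 0.2]},
    {"dp": [2.6, -2.7, 0.2]},
    {"dp": [2.6, -2.7, 0.2]},
    {"dp": [2.6, -2.7, 0.2]},
    {"dp": [2.6, -2.7, 0.2]},
    {"dp": [2.6, -2.7, 0.2]},
    {"dp": [2.6, -2.7, 0.2]},
    {"dp": [2.6, -2.7, 0.2]},
    {"dp": [2.6, -2.7, 0.2]},
    {"dp": [2.6, -2.7, 0.2]},
    {"dp": [2.0, -2.2, 0.2]},
  ],
)

```text
validation failed for argument at $.de...
```

```bash
python3 - <<'E'
from h import *
s=state();w=cal("wrist");im=read_camera("wrist")
cv2.imwrite("pics/w1.png",cv2.cvtColor(cv2.resize(im,(768,576)),cv2.COLOR_RGB2BGR))
print(s['clock'],rp(s['qpos']),rp(s['ee_pos']),rp(s['tcp_rot']))
c=cal("top")
q=lambda u,v,ox,oy:((u+.5)/6.4-.5+ox,(v+.5)/6.4-.5+oy)
S=[q(u-397,v,277,187) for u,v in [(482,68),(600,30),(675,222),(545,268),(660,392)]]
x,r=fit(c,[(70,35,46),(70,-35,46),(-41,-35,48),(-41,35,48),(-127,0,58)],S,[500,-210,20]);print("scoop",rp(x),rp(r))
E
```

```text
0.1 [-73.5  15.2  92.    0.   73.   -2.1] [ 215.2 -639.1  237.5] [-179.9   -0.    18.6]
scoop [ 487.8 -211.6   17. ] [[-0.2  0.1]
 [ 0.3  0.2]
 [-0.8  0.2]
 [ 0.2 -0.9]
 [ 0.5  0.4]]
```

View pics/w1.png

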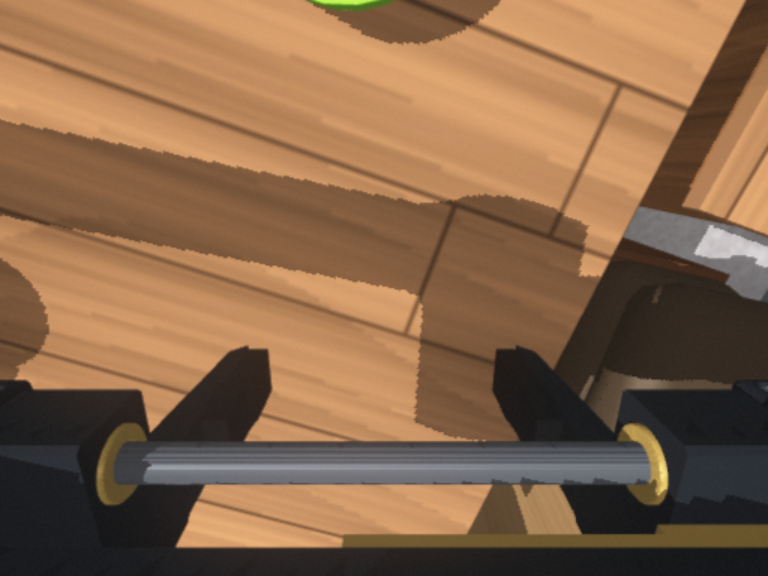

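The refused move left the arm at the start, and this wrist picture shows only bench and a sliver of the sieve at (350,0). The scoop fit is now below 1 px. I'll send the move again with both fields.

Request:
apply_moves(
  deltas=[
    {"dp": [2.6, -2.7, 0.2], "turn": [0, 0, 0]},
    {"dp": [2.6, -2.7, 0.2], "turn": [0, 0, 0]},
    {"dp": [2.6, -2.7, 0.2], "turn": [0, 0, 0]},
    {"dp": [2.6, -2.7, 0.2], "turn": [0, 0, 0]},
    {"dp": [2.6, -2.7, 0.2], "turn": [0, 0, 0]},
    {"dp": [2.6, -2.7, 0.2], "turn": [0, 0, 0]},
    {"dp": [2.6, -2.7, 0.2], "turn": [0, 0, 0]},
    {"dp": [2.6, -2.7, 0.2], "turn": [0, 0, 0]},
    {"dp": [2.6, -2.7, 0.2], "turn": [0, 0, 0]},
    {"dp": [2.6, -2.7, 0.2], "turn": [0, 0, 0]},
    {"dp": [2.6, -2.7, 0.2], "turn": [0, 0, 0]},
    {"dp": [2.0, -2.2, 0.2], "turn": [0, 0, 0]},
  ],
)

```text
clock: 1.65
ee_pos: [403.9, -238.3, 214.4]
tcp_rot: [-180.0, 0.0, 18.6]
force: [-0.3, -0.3, 0.6]
grip_width: 88.2
grasp_force: 0.0
```

```bash
python3 - <<'E'
from h import *
s=state();w=cal("wrist");im=read_camera("wrist")
cv2.imwrite("pics/w2.png",cv2.cvtColor(cv2.resize(im,(768,576)),cv2.COLOR_RGB2BGR))
np.save("w2.npy",[np.r_[w['origin'],w['attitude']]])
print(s['clock'],rp(s['qpos']),rp(s['ee_pos']),rp(s['tcp_rot']))
E
```

```text
1.65 [-33.6  -6.6 117.8   0.   68.9  37.8] [ 403.9 -238.3  214.4] [-180.     0.    18.6]
```

View pics/w2.png

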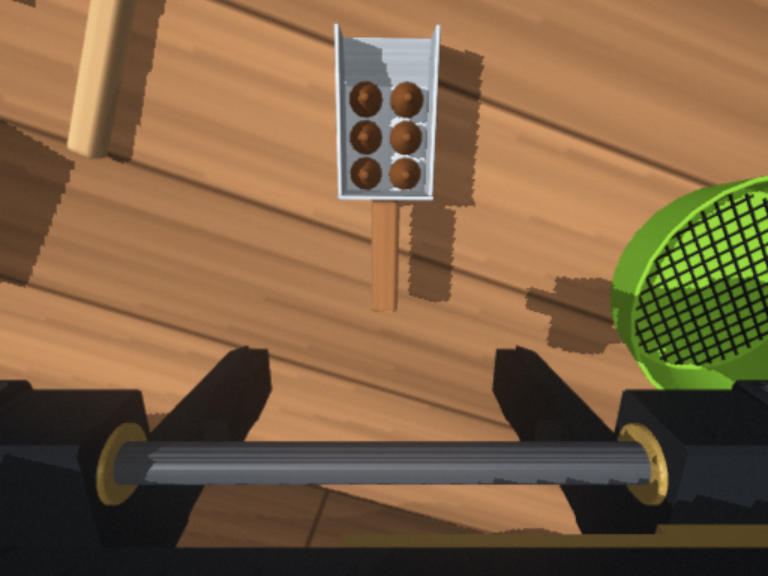

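The wrist view shows the scoop with its six bulbs: front corners (336,26) and (438,26), back (340,198) and (433,198), handle end (373–397,310). The dibber lies to the left and the sieve to the right.

```bash
python3 - <<'E'
from h import *
w=cal("wrist"); s=state()
pix=[((u+.5)/1.5-.5,(v+.5)/1.5-.5) for u,v in [(336,26),(438,26),(433,198),(340,198),(373,310),(397,310)]]
obj=[(70,35,46),(70,-35,46),(-41.5,-35,50),(-41.5,35,50),(-127,10,61),(-127,-10,61)]
x,r=fit(w,obj,pix,[488,-212,17]);print(np.round(x,2),rp(r))
sx=rot([0,0,x[2]])
a=25
zt=sx.apply([np.sin(np.radians(a)),0,-np.cos(np.radians(a))])
g=sx.apply([-75,0,48])+[x[0],x[1],0]
tcp=g+19*zt; pre=tcp-90*zt
T=rot(s['tcp_rot'])
print("grip",rp(g),"tcp",rp(tcp),"pre",rp(pre),"tool-frame shift to pre",rp(T.inv().apply(pre-s['ee_pos'])))
E
```

```text
[ 492.89 -208.82   18.53] [[-1.6 -1.5]
 [ 1.7 -1.3]
 [ 0.7  0.2]
 [-1.4 -0.1]
 [-0.5  2. ]
 [ 0.9  2.1]]
grip [ 421.8 -232.7   48. ] tcp [ 429.4 -230.1   30.8] pre [ 393.3 -242.2  112.3] tool-frame shift to pre [-12.8   2.8 101.7]
```

Request:
apply_moves(
  deltas=[
    {"dp": [-0.4, 0.1, 2.5], "turn": [0, 0, 0]},
    {"dp": [-0.4, 0.1, 2.5], "turn": [0, 0, 0]},
    {"dp": [-0.4, 0.0, 2.5], "turn": [0, 0, 0]},
    {"dp": [-0.4, 0.0, 2.5], "turn": [0, 0, 0]},
    {"dp": [0, 0, 0], "turn": [0, 8.3, 0]},
    {"dp": [0, 0, 0], "turn": [0, 8.3, 0]},
    {"dp": [0, 0, 0], "turn": [0, 8.4, 0]},
    {"dp": [0, 0, 0], "turn": [0, 0, 0]},
    {"dp": [0, 0, 0], "turn": [0, 0, 0]},
  ],
)

```text
clock: 2.82
ee_pos: [388.9, -247.3, 114.9]
tcp_rot: [180.0, -24.9, 18.6]
force: [0.0, 0.1, -0.0]
grip_width: 88.2
grasp_force: 0.0
```

```bash
python3 - <<'E'
from h import *
s=state();w=cal("wrist");im=read_camera("wrist")
cv2.imwrite("pics/w3.png",cv2.cvtColor(im,cv2.COLOR_RGB2BGR))
print(s['clock'],rp(s['qpos']),rp(s['ee_pos']),rp(s['tcp_rot']))
T=rot(s['tcp_rot'])
for g in([421.8,-232.7,48],[416,-233.5,48]): print(rp(T.inv().apply(np.array(g)-s['ee_pos'])-[0,0,-19]))
E
```

```text
2.825 [-52.8  -7.8 134.   31.4  49.9  -1.1] [ 388.9 -247.3  114.9] [180.  -24.9  18.6]
[ 4.4 -3.4 94.7]
[-0.9 -4.5 92.3]
```

View pics/w3.png

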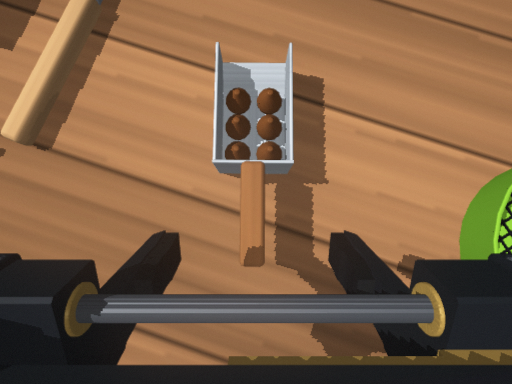

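The handle lies centred between the open fingers, at column 253 against a finger midpoint of 255. I descend and close.

Request:
apply_moves(
  deltas=[
    {"dp": [0.1, -0.1, 2.0], "turn": [0, 0, 0]},
    {"dp": [0.1, -0.1, 2.0], "turn": [0, 0, 0]},
    {"dp": [0, -0.1, 2.0], "turn": [0, 0, 0]},
    {"dp": [0, 0, 2.0], "turn": [0, 0, 0]},
    {"dp": [0, 0, 1.4], "turn": [0, 0, 0]},
    {"dp": [0, 0, 0], "turn": [0, 0, 0]},
  ],
)

```text
clock: 3.62
ee_pos: [427.9, -229.5, 29.6]
tcp_rot: [-179.9, -24.9, 18.7]
force: [0.1, -0.1, 0.2]
grip_width: 88.1
grasp_force: 0.0
```

Request:
apply_moves(
  claw=0.5,
  deltas=[
    {"dp": [0, 0, 0], "turn": [0, 0, 0]},
    {"dp": [0, 0, 0], "turn": [0, 0, 0]},
    {"dp": [0, 0, 0], "turn": [0, 0, 0]},
    {"dp": [0, 0, 0], "turn": [0, 0, 0]},
    {"dp": [0, 0, 0], "turn": [0, 0, 0]},
    {"dp": [0, 0, 0], "turn": [0, 0, 0]},
    {"dp": [0, 0, 0], "turn": [0, 0, 0]},
    {"dp": [0, 0, 0], "turn": [0, 0, 0]},
  ],
)

```text
clock: 4.62
ee_pos: [427.5, -230.7, 30.3]
tcp_rot: [180.0, -25.0, 18.6]
force: [-0.4, -0.3, 0.7]
grip_width: 19.8
grasp_force: 30.0
```

```bash
python3 - <<'E'
from h import *
s=state();print(rp(s['qpos']),rp(s['ee_pos']),rp(s['tcp_rot']),s['grip_width'],s['grasp_force'])
T=rot(s['tcp_rot'])
print("up 100 in tool:",rp(T.inv().apply([0,0,100])))
# quick arm fit: spherical wrist model
Q=np.radians([[-73.5045,15.17,91.98,0,72.977,-2.1157],[-33.6,-6.6,117.8,0,68.9,37.8],[-52.8,-7.8,134.,31.4,49.9,-1.1],s['qpos']])
P=np.array([[215.2,-639.06,237.4],[403.9,-238.3,214.4],[388.9,-247.3,114.9],s['ee_pos']])
A=np.array([[-179.9,0,18.6],[180,0,18.6],[180,-24.9,18.6],s['tcp_rot']])
def fk(p,q):
    h,a1,l2,a3,d4,d6,b=p
    r=R.from_rotvec([0,0,q[0]]); t=np.array([0,0,h])+r.apply([a1,b,0])
    r=r*R.from_rotvec([0,q[1],0]); t=t+r.apply([0,0,l2])
    r=r*R.from_rotvec([0,q[2],0]); t=t+r.apply([a3,0,d4])
    r=r*R.from_rotvec([0,0,q[3]])*R.from_rotvec([0,q[4],0]); t=t+r.apply([0,0,d6])
    return t,r*R.from_rotvec([0,0,q[5]])
f=lambda p:np.r_[np.concatenate([fk(p,q)[0]-x for q,x in zip(Q,P)]),.01*(np.array(p)-[350,0,450,0,450,250,25])]
r=least_squares(f,[350,0,450,0,450,250,25]);print(rp(r.x),rp(r.fun))
for q,a in zip(Q,A): print(np.degrees((fk(r.x,q)[1].inv()*rot(a)).as_rotvec()).round(1))
np.save("arm.npy",r.x)
E
```

```text
[-47.1   2.9 135.5  39.2  37.5  -6.4] [ 427.5 -230.7   30.3] [180.  -25.   18.6] 19.848152416077113 29.999611862003803
up 100 in tool: [ 42.3   0.  -90.6]
[2.522e+02 1.000e-01 5.115e+02 1.700e+00 5.664e+02 3.397e+02 2.500e+01] [ 0.1 -0.   0.1 -0.1  0.  -0.2  0.2 -0.1 -0.  -0.2 -0.   0.1 -1.   0.
  0.6  0.   1.2  0.9 -0. ]
[-0. -0. 90.]
[-0.1 -0.  90. ]
[-0.  0. 90.]
[ 0.  0. 90.]
```

```bash
cat >> h.py <<'E'
p_arm=np.load("arm.npy")
def fk(q):
    h,a1,l2,a3,d4,d6,b=p_arm
    r=R.from_rotvec([0,0,q[0]]); t=np.array([0,0,h])+r.apply([a1,b,0])
    r=r*R.from_rotvec([0,q[1],0]); t=t+r.apply([0,0,l2])
    r=r*R.from_rotvec([0,q[2],0]); t=t+r.apply([a3,0,d4])
    r=r*R.from_rotvec([0,0,q[3]])*R.from_rotvec([0,q[4],0]); t=t+r.apply([0,0,d6])
    return t,r*R.from_rotvec([0,0,q[5]+np.pi/2])
def ik(t,r,q0):
    f=lambda q:np.r_[(fk(q)[0]-t)/300,(fk(q)[1].inv()*r).as_rotvec()]
    s=least_squares(f,q0);return s.x,np.abs(s.fun).max()
E
cat > pour.py <<'E'
from h import *
# lip path in box frame; prints tool pose + joints
box=np.array([560.4,207.4,0]);yb=-5.3
def tool(lip,th,a=25,gx=-75,yaw=yb):
    S=rot([0,0,yaw])*R.from_euler('y',th,degrees=True)
    L=box+rot([0,0,yb]).apply(lip)
    o=L-S.apply([70,0,17]); g=o+S.apply([gx,0,48])
    t=S*rot([180,-a,0]); return g+t.apply([0,0,19]),t
if __name__=="__main__":
    s=state();q=np.radians(s['qpos'])
    for yaw,lip,th in [(10,(-60,-300,130),0),(0,(-40,-150,130),0)]+[(yb,(-15,0,110),th) for th in range(0,91,10)]:
        t,r=tool(lip,th,yaw=yaw); q,e=ik(t,r,q); print(th,rp(t),rp(r.as_euler('xyz',degrees=True)),rp(np.degrees(q)),round(e,4))
E
python3 pour.py
python3 - <<'E'
from h import *
cv2.imwrite("pics/g0.png",read_camera("wrist")[:,:,::-1])
E
```

```text
0 [ 338.1 -109.6  143.8] [180. -25.  10.] [-40.4 -33.4 146.9  24.2  52.5  27.1] 0.0
0 [369.7  61.7 143.8] [180. -25.   0.] [  9.2 -34.2 147.3  -5.7  42.3 102.5] 0.0
0 [409.1 221.4 123.8] [180.  -25.   -5.3] [ 37.4 -12.9 137.  -26.4  40.  150.7] 0.0
10 [413.5 221.  147.4] [180.  -15.   -5.3] [ 31.5 -10.7 130.1 -11.8  49.1 133.7] 0.0
20 [422.  220.2 169.8] [180.   -5.   -5.3] [ 26.4  -6.3 122.6  -3.   59.5 123.2] 0.0
30 [434.2 219.1 190.4] [180.    5.   -5.3] [ 22.2  -0.5 114.8   2.5  70.1 116.6] 0.0
40 [449.8 217.7 208.6] [180.   15.   -5.3] [ 18.8   6.3 106.8   6.2  80.7 112.4] 0.0
50 [468.3 215.9 223.8] [180.   25.   -5.3] [ 16.1  13.6  98.8   8.9  91.  109.7] 0.0
60 [489.2 214.  235.5] [180.   35.   -5.3] [ 14.   21.3  90.8  11.1 101.1 108.2] 0.0
70 [511.7 211.9 243.4] [180.   45.   -5.3] [ 12.3  29.3  82.9  13.3 111.  107.5] 0.0
80 [535.3 209.7 247.3] [180.   55.   -5.3] [ 11.   37.2  75.2  15.5 120.5 107.6] 0.0
90 [559.2 207.5 247. ] [180.   65.   -5.3] [ 10.1  45.2  67.8  18.2 129.8 108.5] 0.0
```

Request:
apply_moves(
  deltas=[
    {"dp": [0.4, 0, -0.9], "turn": [0, 0, 0]},
    {"dp": [0.85, 0, -1.8], "turn": [0, 0, 0]},
    {"dp": [0.85, 0, -1.8], "turn": [0, 0, 0]},
    {"dp": [0.85, 0, -1.8], "turn": [0, 0, 0]},
    {"dp": [0.85, 0, -1.8], "turn": [0, 0, 0]},
    {"dp": [0.85, 0, -1.8], "turn": [0, 0, 0]},
    {"dp": [0.4, 0, -0.9], "turn": [0, 0, 0]},
    {"dp": [0, 0, 0], "turn": [0, 0, 0]},
  ],
)

```text
clock: 5.68
ee_pos: [427.8, -230.9, 150.3]
tcp_rot: [179.9, -25.0, 18.7]
force: [-0.3, 0.0, -1.4]
grip_width: 19.7
grasp_force: 30.0
```

```bash
python3 - <<'E'
from h import *
cv2.imwrite("pics/g1.png",read_camera("wrist")[:,:,::-1])
a=cv2.imread("pics/g0.png",0);b=cv2.imread("pics/g1.png",0)
m=np.zeros_like(a);m[30:220,200:305]=255
p=cv2.goodFeaturesToTrack(a,40,.05,6,mask=m);n,st,e=cv2.calcOpticalFlowPyrLK(a,b,p,None,winSize=(15,15))
for u,v,k in zip(p[:,0],n[:,0],st[:,0]):
    if k: print(u.astype(int),(v-u).round(1),end=' ')
s=state();print(s['ee_pos'],s['tcp_rot'],s['grip_width'],s['force'])
E
```

```text
[299 100] [-0.8  1.6] [270 161] [0.  0.3] [278 163] [-0.2  0.4] [295 131] [-0.1  0.5] [262  94] [0.4 0. ] [302 137] [-0.3  0.4] [295 168] [-0.1  0.5] [265 129] [-1.1  1.9] [265 165] [-0.   0.2] [273 124] [-0.1  1.3] [302 198] [-0.  -0.1] [301 167] [0.2 0.4] [256  79] [1.5 7.4] [262 172] [-0.3  0.3] [285 123] [-0.5  0.6] [302 177] [-0.2 -0. ] [209 196] [ 0.1 -0. ] [236 123] [-0.1  0.8] [303  50] [0.3 1. ] [235 214] [-13.  -6.] [253  66] [1.8 7.7] [266 198] [-0.1 -0.1] [245 197] [ 0.7 -0.1] [248  58] [1.5 1.2] [236 162] [-0.5  0.5] [224  48] [2.  0.8] [281  91] [-1.7  1.2] [292 198] [-0.3 -0.1] [225  93] [-1.2  2. ] [237 205] [-1.8 -0.1] [221 197] [-0.1 -0.1] [288  87] [-1.5  1.1] [304 104] [-0.7  1. ] [227 122] [-0.9  0.8] [301 124] [ 0.  -0.8] [229  84] [-1.2  1.8] [249 172] [-0.   0.6] [301 161] [0.  0.9] [281  84] [-1.6  1.2] [269 205] [-0.2 -0. ] [ 427.37378845 -230.45041465  149.42872156] [179.99411697 -24.98267971  18.62611455] 19.484688222795985 [-0.2041446   0.17296319 -2.40662294]
```

```bash
cat > plan.py <<'E'
from pour import *
def rel(s,t,r):
    T=rot(s['tcp_rot']); return "turn",rp(np.degrees((T.inv()*r).as_rotvec())),"dp(after turn axes)",rp(r.inv().apply(t-s['ee_pos']))
if __name__=="__main__":
    s=state();q=np.radians(s['qpos'])
    t,r=tool((-20,0,115),10,yaw=5); print(rel(s,t,r),t)
    for f in np.linspace(0,1,9):
        p=(1-f)*s['ee_pos']+f*t; q,e=ik(p,r,q);print(rp(p),rp(np.degrees(q)),round(e,4))
    for th in range(20,91,10):
        t,r=tool((-20,0,115),th,yaw=5); q,e=ik(t,r,q);print(th,rp(t),rp(np.degrees(q)),round(e,4))
    print(rp(at(cal("top"),181,265,100)))
E
python3 plan.py
```

```text
('turn', array([-4.7, -9.9, 12.8]), 'dp(after turn axes)', array([  18.6, -428.2,    2. ])) [408.49322628 197.6995836  152.35543541]
[ 427.4 -230.5  149.4] [-38.5  -8.8 128.3  13.4  50.3  38.9] 0.0
[ 425.  -176.9  149.8] [-32.4 -12.7 131.4  11.9  49.9  45.8] 0.0
[ 422.7 -123.4  150.2] [-25.3 -16.1 133.8   9.9  49.6  54.1] 0.0
[420.3 -69.9 150.5] [-17.3 -18.6 135.6   7.4  49.4  63.5] 0.0
[417.9 -16.4 150.9] [ -8.5 -20.2 136.6   4.6  49.1  74. ] 0.0
[415.6  37.1 151.3] [  0.8 -20.5 136.7   1.4  48.8  85. ] 0.0
[413.2  90.7 151.6] [ 10.  -19.5 136.1  -1.7  48.5  96. ] 0.0
[410.9 144.2 152. ] [ 18.8 -17.4 134.6  -4.7  48.3 106.5] 0.0
[408.5 197.7 152.4] [ 26.8 -14.4 132.4  -7.4  48.3 116.1] 0.0
20 [417.  198.4 174.8] [ 23.5  -8.7 124.1  -1.8  59.9 109.4] 0.0
30 [429.2 199.5 195.4] [ 20.9  -1.9 115.7   1.4  71.1 105.4] 0.0
40 [444.8 200.9 213.6] [ 18.9   5.5 107.1   3.6  82.  102.9] 0.0
50 [463.3 202.5 228.8] [ 17.3  13.3  98.6   5.2  92.5 101.4] 0.0
60 [484.1 204.3 240.5] [ 16.1  21.4  90.1   6.5 102.9 100.5] 0.0
70 [506.7 206.3 248.4] [ 15.1  29.6  81.8   7.7 113.  100.2] 0.0
80 [530.3 208.4 252.3] [ 14.4  37.8  73.7   9.1 122.8 100.4] 0.0
90 [554.2 210.4 252. ] [ 13.8  45.9  65.9  10.8 132.4 101.1] 0.0
[311.1 207.5 100. ]
```

Request:
apply_moves(
  deltas=[
    {"dp": [0, 0, 0], "turn": [-0.8, -1.7, 2.1]},
    {"dp": [0, 0, 0], "turn": [-0.8, -1.7, 2.1]},
    {"dp": [0, 0, 0], "turn": [-0.8, -1.7, 2.1]},
    {"dp": [0, 0, 0], "turn": [-0.8, -1.6, 2.1]},
    {"dp": [0, -0.5, 0], "turn": [-0.8, -1.6, 2.2]},
    {"dp": [0.1, -1.2, 0], "turn": [-0.7, -1.6, 2.2]},
    {"dp": [0.1, -2.0, 0], "turn": [0, 0, 0]},
    {"dp": [0.1, -2.5, 0], "turn": [0, 0, 0]},
    {"dp": [0.1, -2.5, 0], "turn": [0, 0, 0]},
    {"dp": [0.1, -2.5, 0], "turn": [0, 0, 0]},
    {"dp": [0.1, -2.5, 0], "turn": [0, 0, 0]},
    {"dp": [0.1, -2.5, 0], "turn": [0, 0, 0]},
  ],
)

```text
clock: 7.22
ee_pos: [418.1, -67.5, 149.8]
tcp_rot: [-180.0, -14.9, 5.0]
force: [0.7, -0.1, -3.0]
grip_width: 19.6
grasp_force: 30.0
```

Request:
apply_moves(
  deltas=[
    {"dp": [0.1, -2.5, 0], "turn": [0, 0, 0]},
    {"dp": [0.1, -2.5, 0], "turn": [0, 0, 0]},
    {"dp": [0.1, -2.5, 0], "turn": [0, 0, 0]},
    {"dp": [0.1, -2.5, 0], "turn": [0, 0, 0]},
    {"dp": [0.1, -2.5, 0], "turn": [0, 0, 0]},
    {"dp": [0.1, -2.5, 0], "turn": [0, 0, 0]},
    {"dp": [0.1, -2.5, 0], "turn": [0, 0, 0]},
    {"dp": [0.1, -2.5, 0], "turn": [0, 0, 0]},
    {"dp": [0.1, -2.2, 0], "turn": [0, 0, 0]},
    {"dp": [0, -1.4, 0], "turn": [0, 0, 0]},
    {"dp": [0, -0.7, 0], "turn": [0, 0, 0]},
    {"dp": [0, 0, 0], "turn": [0, 0, 0]},
  ],
)

```text
clock: 8.72
ee_pos: [406.3, 174.1, 152.5]
tcp_rot: [179.9, -15.0, 5.0]
force: [0.7, 0.2, -2.0]
grip_width: 19.7
grasp_force: 30.0
```

```bash
python3 - <<'E'
from plan import *
s=state();print(s['clock'],s['ee_pos'],s['tcp_rot'])
t,r=tool((-20,0,115),10,yaw=5);print(rel(s,t,r))
a=read_camera("wrist")[:,:,::-1];b=read_camera("side")[:,:,::-1]
cv2.imwrite("pics/p0.png",np.hstack([a[:300,100:450],cv2.resize(b[100:250,140:340],(400,300))]))
T0=tool((-20,0,115),10,yaw=5)
for th in range(20,91,10):
    T1=tool((-20,0,115),th,yaw=5)
    print(th,"dp in old axes",rp(T0[1].inv().apply(T1[0]-T0[0])),"new axes",rp(T1[1].inv().apply(T1[0]-T0[0])));T0=T1
E
```

```text
8.725 [406.26350573 174.13601035 152.4913438 ] [179.90745364 -14.96544313   5.04962402]
('turn', array([0.1, 0. , 0. ]), 'dp(after turn axes)', array([  4.1, -23.3,   1.2]))
20 dp in old axes [ 14.    0.  -19.5] new axes [ 10.4   0.  -21.6]
30 dp in old axes [ 14.   -0.  -19.5] new axes [ 10.4  -0.  -21.6]
40 dp in old axes [ 14.   -0.  -19.5] new axes [ 10.4  -0.  -21.6]
50 dp in old axes [ 14.    0.  -19.5] new axes [ 10.4   0.  -21.6]
60 dp in old axes [ 14.   -0.  -19.5] new axes [ 10.4  -0.  -21.6]
70 dp in old axes [ 14.    0.  -19.5] new axes [ 10.4   0.  -21.6]
80 dp in old axes [ 14.   -0.  -19.5] new axes [ 10.4  -0.  -21.6]
90 dp in old axes [ 14.    0.  -19.5] new axes [ 10.4   0.  -21.6]
```

View pics/p0.png

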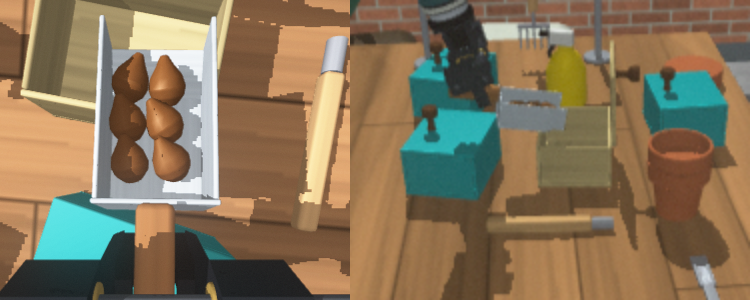

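The wrist view shows all six bulbs in the scoop and the lip over the box's near edge, about 23 mm off its centre line. I correct that and tip.

Request:
apply_moves(
  deltas=[
    {"dp": [0.1, -0.8, 0], "turn": [0, 0, 0]},
    {"dp": [0.1, -1.0, 0], "turn": [0, 0, 0]},
    {"dp": [0.1, -0.5, 0], "turn": [0, 0, 0]},
    {"dp": [0.66, 0, -1.0], "turn": [0, -5, 0]},
    {"dp": [0.66, 0, -1.0], "turn": [0, -5, 0]},
    {"dp": [0.66, 0, -1.0], "turn": [0, -5, 0]},
    {"dp": [0.66, 0, -1.0], "turn": [0, -5, 0]},
    {"dp": [0.66, 0, -1.0], "turn": [0, -5, 0]},
    {"dp": [0.66, 0, -1.0], "turn": [0, -5, 0]},
    {"dp": [0, 0, 0], "turn": [0, 0, 0]},
  ],
)

```text
clock: 10.07
ee_pos: [446.3, 201.0, 215.0]
tcp_rot: [179.9, 14.8, 4.9]
force: [-1.0, 0.2, -1.5]
grip_width: 19.4
grasp_force: 30.0
```

```bash
python3 - <<'E'
from plan import *
s=state();t,r=tool((-20,0,115),40,yaw=5);print(s['ee_pos'],rel(s,t,r))
E
```

```text
[446.32013846 201.01256425 215.02905056] ('turn', array([ 0.1, -0.2, -0.1]), 'dp(after turn axes)', array([-1.1,  0. ,  1.8]))
```

Request:
apply_moves(
  deltas=[
    {"dp": [0.66, 0, -1.0], "turn": [0, -5, 0]},
    {"dp": [0.66, 0, -1.0], "turn": [0, -5, 0]},
    {"dp": [0.66, 0, -1.0], "turn": [0, -5, 0]},
    {"dp": [0.66, 0, -1.0], "turn": [0, -5, 0]},
    {"dp": [0.66, 0, -1.0], "turn": [0, -5, 0]},
    {"dp": [0.66, 0, -1.0], "turn": [0, -5, 0]},
    {"dp": [0.66, 0, -1.0], "turn": [0, -5, 0]},
    {"dp": [0.66, 0, -1.0], "turn": [0, -5, 0]},
    {"dp": [0, 0, 0], "turn": [0, 0, 0]},
    {"dp": [0, 0, 0], "turn": [0, 0, 0]},
    {"dp": [0, 0, 0], "turn": [0, 0, 0]},
    {"dp": [0, 0, 0], "turn": [0, 0, 0]},
  ],
)

```text
clock: 11.58
ee_pos: [529.3, 208.2, 254.8]
tcp_rot: [179.9, 54.8, 4.9]
force: [0.6, 1.2, -1.1]
grip_width: 19.8
grasp_force: 30.0
```

```bash
python3 - <<'E'
from plan import *
s=state();t,r=tool((-20,0,115),80,yaw=5);print(s['clock'],s['ee_pos'],rel(s,t,r),s['force'],s['grip_width'])
a=read_camera("wrist")[:,:,::-1];b=read_camera("top")[:,:,::-1]
cv2.imwrite("pics/p1.png",np.hstack([a[:300,60:450],cv2.resize(b[140:230,140:260],(400,300),interpolation=cv2.INTER_CUBIC)]))
E
```

```text
11.575 [529.26513197 208.15118829 254.83855635] ('turn', array([ 0. , -0.2, -0. ]), 'dp(after turn axes)', array([ 2.7, -0.1,  0.6])) [ 0.60439985  1.22178836 -1.0728619 ] 19.752460948617284
```

View pics/p1.png

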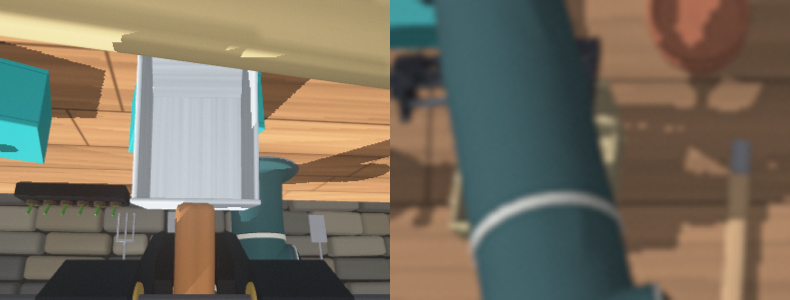

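The scoop is empty: the wrist view shows its bare floor and ramp above the lid, and the top crop shows no bulb on the bench. I tip it back and return it to where it stood.

Request:
apply_moves(
  deltas=[
    {"dp": [-0.77, 0, 1.49], "turn": [0, 7, 0]},
    {"dp": [-0.77, 0, 1.49], "turn": [0, 7, 0]},
    {"dp": [-0.77, 0, 1.49], "turn": [0, 7, 0]},
    {"dp": [-0.77, 0, 1.49], "turn": [0, 7, 0]},
    {"dp": [-0.77, 0, 1.49], "turn": [0, 7, 0]},
    {"dp": [-0.77, 0, 1.49], "turn": [0, 7, 0]},
    {"dp": [-0.77, 0, 1.49], "turn": [0, 7, 0]},
    {"dp": [-0.77, 0, 1.49], "turn": [0, 7, 0]},
    {"dp": [-0.77, 0, 1.3], "turn": [0, 7, 0]},
    {"dp": [-0.77, 0, 1.0], "turn": [0, 7, 0]},
    {"dp": [0, 0, 0], "turn": [0, 0, 0]},
  ],
)

```text
clock: 13.05
ee_pos: [403.1, 196.0, 158.3]
tcp_rot: [179.8, -14.8, 5.1]
force: [-0.1, -0.6, 0.3]
grip_width: 19.8
grasp_force: 30.0
```

```bash
python3 - <<'E'
from plan import *
s=state();print(s['clock'],s['ee_pos'],s['tcp_rot'])
r=rot([180,-25,18.6]);t=np.array([427.5,-230.7,150]);T=rot(s['tcp_rot'])
print(rp(T.inv().apply(t-s['ee_pos'])),rp(np.degrees((T.inv()*r).as_rotvec())))
b=read_camera("top")[:,:,::-1];cv2.imwrite("pics/t2.png",cv2.resize(b[140:230,140:260],(800,600),interpolation=cv2.INTER_CUBIC))
E
```

```text
13.05 [403.08894847 196.00171151 158.31513597] [179.84052707 -14.79259313   5.12041573]
[-15.4 427.2   5.7] [  4.8  10.2 -12.7]
```

Request:
apply_moves(
  deltas=[
    {"dp": [-0.1, 1.8, 0], "turn": [0, 0, 0]},
    {"dp": [-0.1, 3.8, 0], "turn": [0, 0, 0]},
    {"dp": [-0.1, 3.9, 0], "turn": [0, 0, 0]},
    {"dp": [-0.1, 3.9, 0], "turn": [0, 0, 0]},
    {"dp": [-0.1, 3.9, 0], "turn": [0, 0, 0]},
    {"dp": [-0.1, 3.9, 0], "turn": [0, 0, 0]},
    {"dp": [-0.1, 3.9, 0], "turn": [0, 0, 0]},
    {"dp": [-0.1, 3.9, 0], "turn": [0, 0, 0]},
    {"dp": [-0.1, 3.9, 0], "turn": [0, 0, 0]},
    {"dp": [-0.1, 3.9, 0], "turn": [0, 0, 0]},
    {"dp": [-0.1, 3.9, 0], "turn": [0, 0, 0]},
    {"dp": [0, 2.0, 0], "turn": [0, 0, 0]},
  ],
)

```text
clock: 14.6
ee_pos: [435.8, -233.3, 160.4]
tcp_rot: [179.9, -15.2, 4.9]
force: [-0.8, -0.2, -0.7]
grip_width: 18.9
grasp_force: 30.0
```

Request:
apply_moves(
  deltas=[
    {"dp": [0, 0, 0], "turn": [1.6, 3.4, -4.2]},
    {"dp": [0, 0, 0], "turn": [1.6, 3.4, -4.2]},
    {"dp": [0, 0, 0], "turn": [1.6, 3.4, -4.3]},
    {"dp": [0, 0, 0], "turn": [0, 0, 0]},
    {"dp": [0, 0, 0], "turn": [0, 0, 0]},
  ],
)

```text
clock: 15.22
ee_pos: [434.6, -230.5, 159.3]
tcp_rot: [-180.0, -25.3, 18.4]
force: [0.5, 0.3, -1.4]
grip_width: 19.9
grasp_force: 30.0
```

```bash
python3 - <<'E'
from plan import *
s=state();print(s['clock'],s['ee_pos'],s['tcp_rot'],s['force'])
r=rot([180,-25,18.6]);T=rot(s['tcp_rot'])
for z in(150.,31): t=np.array([427.5,-230.7,z]);print(rp(T.inv().apply(t-s['ee_pos'])),rp(np.degrees((T.inv()*r).as_rotvec())))
cv2.imwrite("pics/g2.png",read_camera("wrist")[:,:,::-1])
a=cv2.imread("pics/g0.png",0);b=cv2.imread("pics/g2.png",0)
m=np.zeros_like(a);m[180:205,205:305]=255;m[30:80,200:305]=255
p=cv2.goodFeaturesToTrack(a,40,.05,6,mask=m);n,st,e=cv2.calcOpticalFlowPyrLK(a,b,p,None,winSize=(15,15))
for u,v,k in zip(p[:,0],n[:,0],st[:,0]):
    if k: print(u.astype(int),(v-u).round(1),end=' ')
E
```

```text
15.225 [ 434.62379907 -230.4730991   159.28895935] [-179.9802419   -25.31737136   18.42853277] [ 0.51633263  0.27500579 -1.38309951]
[-10.1  -2.    5.5] [ 0.1 -0.3 -0.2]
[-61.  -2. 113.] [ 0.1 -0.3 -0.2]
[302 198] [-71.8  -1.3] [256  79] [ 30.5 123.2] [209 196] [ 10.  -28.3] [303  50] [0.1 0.7] [253  66] [ 9.5 30.6] [266 198] [59.6  2.5] [245 197] [-39.2  -0.5] [248  58] [12.7 83.5] [224  48] [ 33.1 136.6] [292 198] [-86.   -1.3] [221 197] [105.8  27.2] [231  49] [ 28.8 138.6] [248 191] [-150.3  -27. ] [251 182] [-39.3 -57.9] [304 185] [37.8 89.7] [304 192] [ -7.2 110.6] [213 186] [  53.9 -152. ] [213  48] [ 1.8 56.6] [238  53] [ 22.7 125. ] [297 188] [-23.9  32.7] [260 184] [ 0.8 73.6] [226 187] [126.5  77.9] [244 203] [-31.1 -69.8] [282 180] [65.1 48.9]
```

Request:
apply_moves(
  deltas=[
    {"dp": [-0.9, 0, 1.7], "turn": [0, -0.3, 0]},
    {"dp": [-0.9, 0, 1.7], "turn": [0, 0, 0]},
    {"dp": [-0.9, 0, 1.7], "turn": [0, 0, 0]},
    {"dp": [-0.9, 0, 1.7], "turn": [0, 0, 0]},
    {"dp": [-0.9, 0, 1.7], "turn": [0, 0, 0]},
    {"dp": [-0.7, 0, 1.4], "turn": [0, 0, 0]},
    {"dp": [-0.4, 0, 0.7], "turn": [0, 0, 0]},
    {"dp": [-0.2, 0, 0.4], "turn": [0, 0, 0]},
    {"dp": [0, 0, 0], "turn": [0, 0, 0]},
    {"dp": [0, 0, 0], "turn": [0, 0, 0]},
  ],
)

```text
clock: 16.52
ee_pos: [428.5, -231.3, 34.7]
tcp_rot: [180.0, -25.1, 18.5]
force: [0.3, 0.1, -1.1]
grip_width: 19.8
grasp_force: 30.0
```

Still 4 mm up, so I go down slowly.

Request:
apply_moves(
  deltas=[
    {"dp": [-0.06, 0, 0.12], "turn": [0, 0, 0]},
    {"dp": [-0.06, 0, 0.12], "turn": [0, 0, 0]},
    {"dp": [-0.06, 0, 0.12], "turn": [0, 0, 0]},
    {"dp": [-0.03, 0, 0.06], "turn": [0, 0, 0]},
    {"dp": [0, 0, 0], "turn": [0, 0, 0]},
    {"dp": [0, 0, 0], "turn": [0, 0, 0]},
  ],
)

```text
clock: 17.27
ee_pos: [428.4, -231.1, 30.2]
tcp_rot: [-180.0, -25.1, 18.5]
force: [-3.4, 0.4, 6.0]
grip_width: 19.7
grasp_force: 30.0
```

Request:
apply_moves(
  claw=6.0,
  deltas=[
    {"dp": [0, 0, 0], "turn": [0, 0, 0]},
    {"dp": [0, 0, 0], "turn": [0, 0, 0]},
    {"dp": [0, 0, 0], "turn": [0, 0, 0]},
    {"dp": [0, 0, 0], "turn": [0, 0, 0]},
    {"dp": [0, 0, 0], "turn": [0, 0, 0]},
    {"dp": [0, 0, -1.0], "turn": [0, 0, 0]},
    {"dp": [0, 0, -2.0], "turn": [0, 0, 0]},
    {"dp": [0, 0, -4.0], "turn": [0, 0, 0]},
    {"dp": [0, 0, -4.0], "turn": [0, 0, 0]},
    {"dp": [0, 0, -4.0], "turn": [0, 0, 0]},
    {"dp": [0, 0, 0], "turn": [0, 0, 0]},
  ],
)

```text
clock: 18.65
ee_pos: [368.5, -253.7, 169.2]
tcp_rot: [179.6, -25.1, 18.6]
force: [0.2, -0.1, -0.3]
grip_width: 60.3
grasp_force: 0.0
```

```bash
python3 - <<'E'
from plan import *
s=state();print(s['clock'],s['ee_pos'],s['tcp_rot'],rp(s['qpos']))
a=read_camera("wrist")[:,:,::-1];b=read_camera("top")[:,:,::-1];c=read_camera("side")[:,:,::-1]
cv2.imwrite("pics/t3.png",b);cv2.imwrite("pics/s3.png",c)
u=np.vstack([cv2.resize(b[152:217,152:214],(286,300),interpolation=cv2.INTER_CUBIC),cv2.resize(a[20:260,150:379],(286,300))])
v=cv2.resize(c[115:295,170:340],(514,600),interpolation=cv2.INTER_CUBIC)
cv2.imwrite("pics/v3.png",np.hstack([u,v]))
E
```

```text
18.65 [ 368.49681463 -253.74929846  169.15628813] [179.58515825 -25.13210677  18.59959601] [-56.  -13.7 132.2  28.9  57.4   0.5]
```

View pics/v3.png

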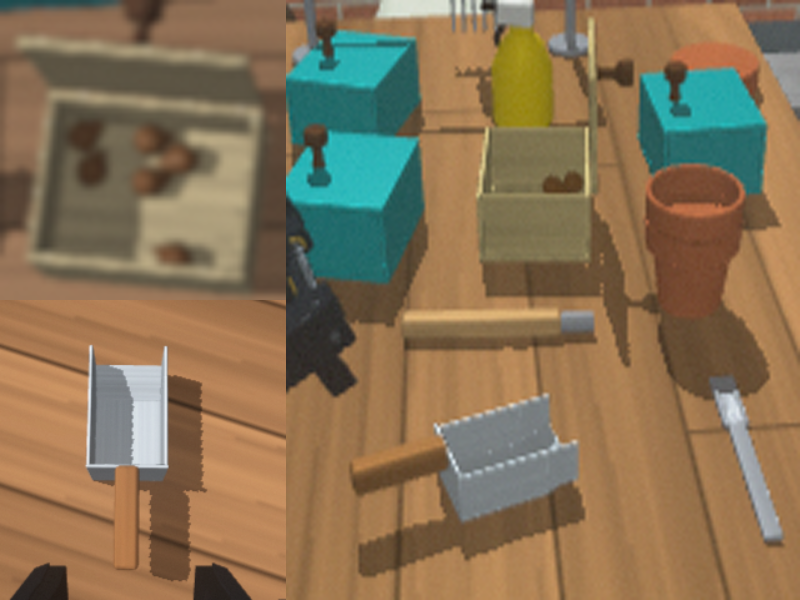

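Top crop: all six bulbs lie in the box. The scoop stands empty on the bench, and nothing else has moved. Next I plan the lid.

```bash
cat > lid.py <<'E'
from plan import *
hinge=box+rot([0,0,yb]).apply([65,0,80])
def tip(phi,rho=112,yo=42,gap=0):
    f=np.radians(phi);n=np.array([np.sin(f),0,np.cos(f)])
    p=rho*np.array([-np.cos(f),0,np.sin(f)])+(8+gap)*n+[9*np.sin(f),yo,0]
    return hinge+rot([0,0,yb]).apply(p)
rd=rot([180,0,yb])
E
python3 - <<'E'
from lid import *
c=cal("top")
q=lambda u,v:((u+.5)/6.4-.5+152,(v+.5)/6.4-.5+152)
pix=np.array([q(25,55),q(345,85)])
def res(p):
    f=p[0];P=[[-130*np.cos(f),y,130*np.sin(f)] for y in(80,-80)]
    return np.concatenate([proj(c,hinge+rot([0,0,yb]).apply(x))-w for x,w in zip(P,pix)])
r=least_squares(res,[1.5]);print("lid",r.x,rp(r.fun))
s=state();T=rot(s['tcp_rot']);print("hinge",rp(hinge))
print("turn to down",rp(np.degrees((T.inv()*rd).as_rotvec())))
Q=np.radians(s['qpos']);prev=s['ee_pos']
pts=[("up",np.r_[prev[:2],300]),("over",tip(90,gap=45)*[1,1,0]+[0,0,300]),("down",tip(90,gap=45))]+[(f,tip(f)) for f in (90,80,70,60,50,40,30,20,10,5,0)]
for n,t in pts:
    Q,e=ik(t,rd,Q);print(n,rp(t),"d tool",rp(rd.inv().apply(t-prev)),rp(np.degrees(Q)),round(e,3));prev=t
E
```

```text
lid [1.58694648] [ 0.2  0.3  0.2 -0.2]
hinge [625.1 201.4  80. ]
turn to down [ -5.3 -24.6  23.4]
up [ 367.4 -250.6  300. ] d tool [   0.     0.  -135.5] [-37.5 -12.6 113.8   0.   78.8  57.8] 0.0
over [690.7 237.5 300. ] d tool [ 276.8 -515.9   -0. ] [ 17.   19.6  79.8  -0.   80.6 112.3] 0.0
down [690.7 237.5 192. ] d tool [ -0.  -0. 108.] [ 17.   22.7  87.   -0.   70.3 112.3] 0.0
90 [645.9 241.6 192. ] d tool [-45.  -0.  -0.] [ 18.4  18.4  92.7  -0.   68.9 113.7] 0.0
80 [626.3 243.5 191.7] d tool [-19.7  -0.    0.3] [ 19.1  16.6  95.1   0.   68.3 114.4] 0.0
70 [606.8 245.3 188. ] d tool [-19.6   0.    3.7] [ 19.8  14.9  97.7  -0.   67.4 115.1] 0.0
60 [587.9 247.  181. ] d tool [-18.9   0.    7. ] [ 20.5  13.5 100.2   0.   66.3 115.8] 0.0
50 [570.3 248.7 170.9] d tool [-17.7  -0.   10.1] [ 21.3  12.3 102.7  -0.   65.  116.6] 0.0
40 [554.5 250.1 158.1] d tool [-15.9   0.   12.8] [ 21.9  11.5 105.1  -0.   63.3 117.2] 0.0
30 [540.9 251.4 142.9] d tool [-13.6  -0.   15.2] [ 22.5  11.1 107.3   0.   61.5 117.8] 0.0
20 [530.  252.4 125.8] d tool [-10.9   0.   17.1] [ 23.   11.2 109.3  -0.   59.5 118.3] 0.0
10 [522.1 253.1 107.3] d tool [-7.9 -0.  18.5] [ 23.4  11.6 110.9  -0.   57.4 118.7] 0.0
5 [519.4 253.4  97.7] d tool [-2.7 -0.   9.6] [ 23.5  12.  111.6  -0.   56.4 118.8] 0.0
0 [517.5 253.6  88. ] d tool [-1.9  0.   9.7] [ 23.6  12.5 112.2  -0.   55.3 118.9] 0.0
```

Request:
apply_moves(
  claw=0,
  deltas=[
    {"dp": [1.85, 0, -3.95], "turn": [0, 0, 0]},
    {"dp": [1.85, 0, -3.95], "turn": [0, 0, 0]},
    {"dp": [1.85, 0, -3.95], "turn": [0, 0, 0]},
    {"dp": [0, 0, 0], "turn": [-1.3, -6.15, 5.85]},
    {"dp": [0, 0, 0], "turn": [-1.3, -6.15, 5.85]},
    {"dp": [0, 0, 0], "turn": [-1.3, -6.15, 5.85]},
    {"dp": [0, 0, 0], "turn": [-1.4, -6.15, 5.85]},
    {"dp": [0, 0, 0], "turn": [0, 0, 0]},
  ],
)

```text
clock: 19.8
ee_pos: [369.2, -249.9, 294.0]
tcp_rot: [-179.9, 0.1, -5.0]
force: [-0.3, 0.9, -0.0]
grip_width: 0.5
grasp_force: 0.0
```

Request:
apply_moves(
  deltas=[
    {"dp": [1.3, -2.5, 0], "turn": [0, 0, 0]},
    {"dp": [2.4, -4.4, 0], "turn": [0, 0, 0]},
    {"dp": [2.4, -4.4, 0], "turn": [0, 0, 0]},
    {"dp": [2.4, -4.4, 0], "turn": [0, 0, 0]},
    {"dp": [2.4, -4.4, 0], "turn": [0, 0, 0]},
    {"dp": [2.4, -4.4, 0], "turn": [0, 0, 0]},
    {"dp": [2.4, -4.4, 0], "turn": [0, 0, 0]},
    {"dp": [2.4, -4.4, 0], "turn": [0, 0, 0]},
    {"dp": [2.4, -4.4, 0], "turn": [0, 0, 0]},
    {"dp": [2.4, -4.4, 0], "turn": [0, 0, 0]},
    {"dp": [2.4, -4.4, 0], "turn": [0, 0, 0]},
    {"dp": [2.2, -4.0, 0], "turn": [0, 0, 0]},
  ],
)

```text
clock: 21.3
ee_pos: [688.4, 227.3, 294.3]
tcp_rot: [-180.0, 0.1, -5.1]
force: [0.2, -0.5, -0.6]
grip_width: 0.5
grasp_force: 0.0
```

Request:
apply_moves(
  deltas=[
    {"dp": [0, 0, 0], "turn": [0, 0, 0]},
  ],
)

```text
clock: 21.42
ee_pos: [688.3, 228.4, 293.0]
tcp_rot: [-180.0, 0.1, -5.0]
force: [-0.6, -0.8, -0.1]
grip_width: 0.3
grasp_force: 0.0
```

```bash
python3 - <<'E'
from lid import *
s=state();T=rot(s['tcp_rot'])
print(s['ee_pos'],s['tcp_rot'],s['grip_width'],rp(T.inv().apply(tip(90,gap=40)-s['ee_pos'])),rp(np.degrees((T.inv()*rd).as_rotvec())))
E
```

```text
[688.28594832 228.35640836 293.0236815 ] [-1.79989279e+02  1.40232030e-01 -4.99253769e+00] 0.33787559466777695 [ -3.1  -9.3 101. ] [-0.   0.1  0.3]
```

Request:
apply_moves(
  deltas=[
    {"dp": [0, -0.3, 3.3], "turn": [0, 0, 0]},
    {"dp": [0, -0.3, 3.3], "turn": [0, 0, 0]},
    {"dp": [0, -0.3, 3.3], "turn": [0, 0, 0]},
    {"dp": [-1.5, 0, 0.2], "turn": [0, 0, 0]},
    {"dp": [-1.5, 0, 0], "turn": [0, 0, 0]},
    {"dp": [-1.0, 0, 0], "turn": [0, 0, 0]},
    {"dp": [-1.0, 0, 0], "turn": [0, 0, 0]},
    {"dp": [-1.0, 0, 0], "turn": [0, 0, 0]},
  ],
)

```text
clock: 22.42
ee_pos: [629.6, 241.2, 196.7]
tcp_rot: [-180.0, -0.2, -5.2]
force: [1.4, 0.4, 0.9]
grip_width: 0.3
grasp_force: 0.7
```

Request:
apply_moves(
  deltas=[
    {"dp": [-1.0, 0, 0.1], "turn": [0, 0, 0]},
    {"dp": [-1.0, 0, 0.2], "turn": [0, 0, 0]},
    {"dp": [-1.0, 0, 0.3], "turn": [0, 0, 0]},
    {"dp": [-1.0, 0, 0.4], "turn": [0, 0, 0]},
    {"dp": [-0.9, 0, 0.4], "turn": [0, 0, 0]},
    {"dp": [-0.9, 0, 0.5], "turn": [0, 0, 0]},
  ],
)

```text
clock: 23.18
ee_pos: [570.8, 246.0, 175.2]
tcp_rot: [179.9, -0.0, -5.3]
force: [0.3, 0.3, -0.1]
grip_width: -0.1
grasp_force: 0.4
```

```bash
python3 - <<'E'
from lid import *
s=state();T=rot(s['tcp_rot']);p=s['ee_pos'];print(p,s['force'])
for f in (60,50,40,30,20,10,5,0,-2): print(f,rp(T.inv().apply(tip(f)-p)));p=tip(f)
E
```

```text
[570.78239286 246.02109196 175.23420007] [ 0.34681546  0.28979173 -0.0564694 ]
60 [17.  -2.6 -5.8]
50 [-17.7  -0.   10. ]
40 [-15.9  -0.   12.8]
30 [-13.6  -0.   15.2]
20 [-10.9  -0.   17.1]
10 [-7.9 -0.  18.5]
5 [-2.7 -0.   9.6]
0 [-1.9 -0.   9.7]
-2 [-0.5 -0.   3.9]
```

Request:
apply_moves(
  deltas=[
    {"dp": [-0.9, 0, 0.8], "turn": [0, 0, 0]},
    {"dp": [-0.8, 0, 0.7], "turn": [0, 0, 0]},
    {"dp": [-0.7, 0, 0.75], "turn": [0, 0, 0]},
    {"dp": [-0.7, 0, 0.8], "turn": [0, 0, 0]},
    {"dp": [-0.6, 0, 0.85], "turn": [0, 0, 0]},
    {"dp": [-0.5, 0, 0.85], "turn": [0, 0, 0]},
    {"dp": [-0.4, 0, 0.9], "turn": [0, 0, 0]},
    {"dp": [-0.4, 0, 0.9], "turn": [0, 0, 0]},
    {"dp": [0, 0, 0], "turn": [0, 0, 0]},
  ],
)

```text
clock: 24.3
ee_pos: [520.5, 250.4, 109.0]
tcp_rot: [179.9, 0.1, -5.2]
force: [0.5, 0.5, 0.6]
grip_width: 0.2
grasp_force: 0.0
```

```bash
python3 - <<'E'
from lid import *
s=state();T=rot(s['tcp_rot']);p=s['ee_pos'];print(p,s['force'])
for f in (10,0,-2): print(f,rp(T.inv().apply(tip(f)-p)))
cv2.imwrite("pics/s4.png",read_camera("side")[:,:,::-1])
E
```

```text
[520.54946776 250.35181568 109.04238999] [0.5376123  0.51390495 0.57889176]
10 [ 1.3 -2.9  1.7]
0 [-3.3 -3.  21. ]
-2 [-3.8 -3.  25. ]
```

Request:
apply_moves(
  deltas=[
    {"dp": [0, 0, 0.6], "turn": [0, 0, 0]},
    {"dp": [0, 0, 0.6], "turn": [0, 0, 0]},
    {"dp": [0, 0, 0.5], "turn": [0, 0, 0]},
    {"dp": [0, 0, 0], "turn": [0, 0, 0]},
  ],
)

```text
clock: 24.85
ee_pos: [521.4, 250.4, 92.6]
tcp_rot: [179.9, 0.0, -5.3]
force: [0.2, 0.1, 0.1]
grip_width: 0.3
grasp_force: 0.0
```

Request:
apply_moves(
  deltas=[
    {"dp": [0, 0, 0.2], "turn": [0, 0, 0]},
    {"dp": [0, 0, 0.1], "turn": [0, 0, 0]},
    {"dp": [0, 0, 0], "turn": [0, 0, 0]},
  ],
)

```text
clock: 25.22
ee_pos: [521.9, 250.7, 90.4]
tcp_rot: [180.0, -0.1, -5.3]
force: [-1.1, 0.1, -0.0]
grip_width: 0.4
grasp_force: 0.0
```

Request:
apply_moves(
  deltas=[
    {"dp": [0, 0, 0.1], "turn": [0, 0, 0]},
    {"dp": [0, 0, 0.1], "turn": [0, 0, 0]},
    {"dp": [0, 0, 0], "turn": [0, 0, 0]},
  ],
)

```text
clock: 25.6
ee_pos: [521.9, 250.7, 88.9]
tcp_rot: [180.0, -0.1, -5.3]
force: [-0.9, 0.3, 4.5]
grip_width: 0.4
grasp_force: 2.2
```

Force is rising at z 89, so the lid is on the rim. I press a little more, then retreat.

Request:
apply_moves(
  deltas=[
    {"dp": [0, 0, 0.1], "turn": [0, 0, 0]},
    {"dp": [0, 0, 0], "turn": [0, 0, 0]},
  ],
)

```text
clock: 25.85
ee_pos: [521.9, 250.8, 88.8]
tcp_rot: [180.0, -0.1, -5.2]
force: [-4.8, -1.3, 9.8]
grip_width: 0.7
grasp_force: 5.0
```

Request:
apply_moves(
  deltas=[
    {"dp": [0, 0, -2], "turn": [0, 0, 0]},
    {"dp": [0, 0, -5], "turn": [0, 0, 0]},
    {"dp": [0, 0, -5], "turn": [0, 0, 0]},
    {"dp": [0, 5, -5], "turn": [0, 0, 0]},
    {"dp": [0, 6, -2], "turn": [0, 0, 0]},
    {"dp": [0, 6, 0], "turn": [0, 0, 0]},
    {"dp": [0, 6, 0], "turn": [0, 0, 0]},
    {"dp": [0, 6, 0], "turn": [0, 0, 0]},
    {"dp": [0, 4, 0], "turn": [0, 0, 0]},
    {"dp": [0, 0, 0], "turn": [0, 0, 0]},
    {"dp": [0, 0, 0], "turn": [0, 0, 0]},
  ],
)

```text
clock: 27.22
ee_pos: [492.2, -70.9, 272.0]
tcp_rot: [180.0, -0.1, -5.3]
force: [0.4, 0.4, 0.3]
grip_width: 0.3
grasp_force: 0.0
```

```bash
python3 - <<'E'
from lid import *
s=state();print(s['clock'],s['ee_pos'],s['force'])
b=read_camera("top")[:,:,::-1];c=read_camera("side")[:,:,::-1]
u=cv2.resize(b[150:250,150:340],(760,290)[:1]+(300,),interpolation=cv2.INTER_CUBIC)
v=cv2.resize(c[130:290,140:340],(375,300),interpolation=cv2.INTER_CUBIC)
w=cv2.resize(c[145:205,225:285],(300,300),interpolation=cv2.INTER_CUBIC)
k=cal("side")
for x,y,z in [(-65,80,88),(-65,-80,88),(65,-80,88)]: print("lid shut corner in crop",rp((proj(k,box+rot([0,0,yb]).apply([x,y,z]))-[225,145])*5+[375,300]))
cv2.imwrite("pics/f.png",np.vstack([u,np.hstack([v,w,np.zeros((300,85,3),np.uint8)])]))
E
```

```text
27.225 [492.21355135 -70.93520117 272.01113562] [0.4368676  0.42855037 0.27340915]
lid shut corner in crop [423.  328.1]
lid shut corner in crop [408.9 431.5]
lid shut corner in crop [599.1 430.9]
```

View pics/f.png

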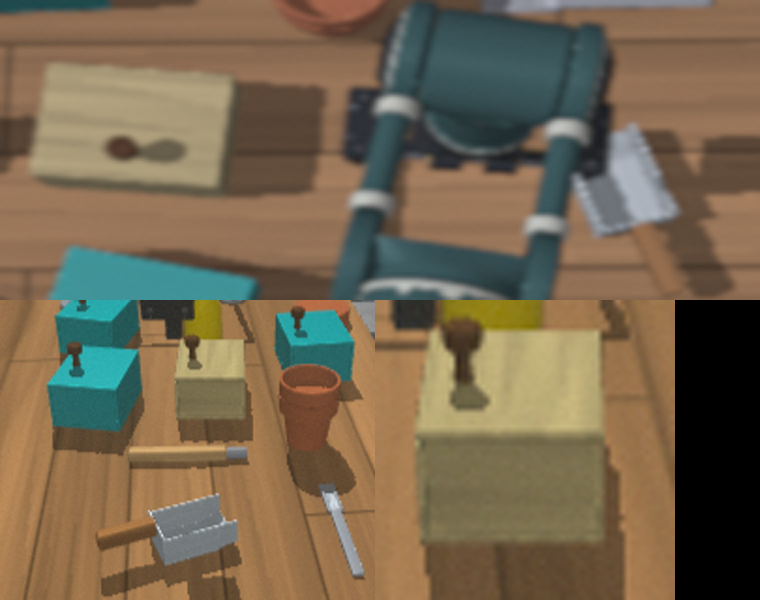

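The lid lies flat on the rim, with its corners within about 6 px of the shut prediction in the 5x crop. The scoop stands on the bench and the bystanders are where they were, so I hand in.

```bash
python3 -c "
from plant import *
print(hand_in())"
```

```text
the job is handed in; nothing more can be done
None
```

I've handed the job in: all six bulbs are in the box, the lid is shut, the empty scoop is back on the bench and the bystanders look unmoved in the last pictures; the hand-in gave no verdict.

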